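# Unlock a clay extruder and hold its plunger drawn up to the band

### The arm

A 6-joint arm with a two-finger parallel gripper is mounted at the origin on the work surface. World frame = base frame: x ahead of the robot, y to its left, z up, the work surface at z = 0. Lengths are in m, angles in rad, forces in N, time in s.
With the tool pointing down it reaches from about 0.35 to 0.775 m from the base axis. Payload 7.3 kg.
Tool frame: the origin (TCP) lies on the front face of the gripper's body, between the roots of the fingers; the fingertips stand 66 mm ahead of it and the grasp point (between the pads) lies 47 mm ahead of it; z points along the fingers, y is the direction in which the jaws open and shut (so a half turn about z gives the same grasp; the last joint's range is limited). The gripper opens to 92 mm and grips with 3 to 60 N. Pads are 19 mm wide; open, the fingers measure 130 mm over their backs; the gripper's body (75 mm by 190 mm) begins 47 mm behind the grasp point.
Start: joints at [1.067, 0.342, 1.524, -0, 1.275, -0.146], TCP at [0.184, 0.492, 0.292] pointing down, gripper open.
Joint ranges: [-2.53, 2.53], [-0.77, 2.02], [0.04, 2.7], [-1, 4.14], [0.28, 2.66], [-3.11, 3.11]. Speed limits (rad/s): [2.57, 2.57, 3.14, 3.14, 3.14, 3.14].

### API

Orientations are given as [roll, pitch, yaw] about the fixed x, y, z axes, in that order (R = Rz(yaw) Ry(pitch) Rx(roll)).
In Python, from cell import observe, read_camera, hand_in, search_frame, tip_of gives the robot as it stands. The module is installed in compiled form; this text tells all that it offers.
- The arm moves only by the tool apply_moves, never from a script. Its argument "motion" is a list of rows, each an object with "offset": the shift along the tool's x, y, z in mm, a list of three; "rotation": the turn, a rotation vector about the tool's x, y, z in rad, a list of three. In form: [{"offset": [x, y, z], "rotation": [rx, ry, rz]}, ...]. A call has 1 to 12 rows; each row shifts and turns the pose as measured when the row begins, along the tool's axes as they then stand; what a row does not reach is not made up. A row lasts 1/12 s, in which the tool goes at most 41.7 mm and 7.16 degrees, less where a joint would pass 70% of its speed; a pose out of reach is approached as far as the arm can. A call with a gripper value outside its range is refused whole. "grip" is the closure, from 0 (fully open) to 1 (shut), set as the call begins (left out, the last holds). The fingers move at their own pace and stop on an object; "grip_force" is the grip in N (left out, the last holds). Time passes only in rows, so rows that do not move let the fingers close. It gives the time, the measured TCP pose, the force and the opening at its end, in the units of the state.
- observe(): the state, without advancing time (a new reading comes with each control period).
- read_camera(name): name is "side" or "top" or "wrist"; returns a dict with "img" (384x512x3 uint8, red, green, blue), "camera_matrix" (3x3 intrinsics, pixels), "R" (3x3) and "t" (3): a world point X has camera coordinates R X + t; the wrist camera has in their place "tool_from_camera" (4x4, takes a point from camera to tool coordinates, whose origin is the TCP and whose axes are the flange's). Camera axes: x right, y down, z forward; pixel columns grow to the right and rows downward; lengths in m; the calibration is good to about 2 mm. A picture is of the moment at which its call begins: read the wrist's pose just before it. There is no depth.
- hand_in(): hands the job in, once; it reports no verdict.
Trained networks look in a picture, given as the dict that the camera call returned (one of the last four; its "shot" number tells which), for a name from the list of things; names that differ only in an ending like _2 or _b are one class to them, and where a whole thing is asked for, a point or a joint stands for the part that bears it (a point fixed in the world has none). Each returns a list of dicts, best first, with "score" (0 to 1); they miss things now and then, are a little off and sometimes report something else, mostly with a low value. They report only what shows in the picture. A call takes as long as a camera call. They do not tell look-alikes from the thing itself.
- search_frame(query, picture): "location" ([x, y, z] in m, in world coordinates, good to about 4 mm: the middle of the surface that is visible of it).
- tip_of(query, picture): "location" ([x, y, z] in m, in world coordinates, good to about 4 mm: a listed point, or the origin of a listed thing).
The state is a dict: "time": time; "qpos": joint angles; "qvel": joint speeds; "joint_efforts": joint torques, N m; "tool_pos": TCP position; "tool_rot": TCP orientation; "contact_force": force on the tool from outside, world axes, zero at the start; "torque": the same for the moment, N m; "opening": finger opening in m.
Only numpy, scipy, OpenCV 4.12 (cv2) and the standard library are available. Lean on these libraries where they do the work, as an engineer would, in place of code of your own. Each camera call takes 0.05 s, during which the arm holds its last target.

### The job

On the blue bench clay extruder, turn the handwheel clockwise until its red pointer stands at the green mark, which slides the yellow keeper off the plunger's flange. Then take the plunger by its wooden grip, draw it straight and gently up out of the barrel until the whole green band on its rod shows above the barrel while the red band stays hidden inside, and finish holding it there, still and upright, so the barrel can be loaded. Leave the wheel at the mark and do not disturb the bowl, mug and vase.

Things in the scene. Friction and masses are not known exactly. Their poses are not given: they have to be found in the camera images.
- extruder: Blue bench clay extruder, bolted down, placed and turned anew each time. Origin: centre of the underside of its 130 x 310 x 12 mm base plate, on the bench; z up, y along it, x across it, away from the robot when unturned. Square barrel block (80 x 80 mm, top at 120 mm) at y = +85 mm; gear case (90 x 100 mm) with a 120 mm round white dial (top at 150 mm) at y = -85 mm.
- bore_mouth (a point): Centre of the mouth of the upright bore in the barrel block's top, 120 mm above the bench. Bore 25.5 mm across, for a 24 mm rod; it is open straight upward.
- wheel (a joint): Angle of the handwheel on the gear case, rad: 0 = pointer toward the extruder's -x; grows clockwise seen from above; end stops at 0 and 3.5. It starts between 0 and 0.4. The green mark on the dial stands at 2.6. It turns with about 0.12 N m of friction and stays where it is left.
- wheel_grip (a point): Grip of the handwheel, a point on its upright axis, 186 mm above the bench. A raised black bar 84 mm long, 14 mm wide, 164 to 200 mm above the bench, crosses the axis; x of this point turns with the wheel and runs along the bar to its red end, the pointer. The wheel's round rim, 95 mm across, lies below the bar, its top 168.5 mm above the bench.
- keeper_tip (a point): Middle of the free end of the yellow keeper, a flat bar 26 mm wide and 8 mm thick (130 to 138 mm above the bench) which reaches from the gear case toward the plunger, over its flange, and keeps the plunger from rising. The wheel draws it back 8 mm per radian; it clears the flange before 1.3 rad and stands 10 mm clear at the green mark.
- plunger_grip (a point): Centre of the loose plunger's round wooden grip, 28 mm across, 55 mm tall, upright; 167.5 mm above the bench while the plunger is fully in. z is the plunger's axis, up. Below the grip: a 20 mm neck, 12 mm long, then a 60 mm flange, 8 mm thick, resting on the barrel's top, 47.5 mm below this point. The plunger weighs 0.35 to 0.6 kg and slides freely when pulled straight.
- green_band (a point): Centre of the green band on the plunger's 24 mm steel rod, 100 mm below the grip's centre. The rod runs 95 mm down from the flange's underside; measured so, the green band covers 45 to 60 mm, the red band 80 to 93 mm. The green band shows fully when the plunger is raised 60 mm, the red one appears at 80 mm; raised 70 mm is the middle.
- bowl_mid (a point): Terracotta bowl, 110 mm across, 60 mm tall, beyond the barrel end of the extruder; centre half-way up. Leave alone.
- mug_mid (a point): White mug, 76 mm across, 85 mm tall, on the extruder's +x side; centre half-way up. Leave alone.
- vase_mid (a point): Grey vase, 76 mm across at the foot, 115 mm tall, beyond the wheel end of the extruder; centre half-way up. Leave alone.
Mind the look-alikes: they are no part of the job. What is shaped like the part that bears plunger_grip but orange or pink is not meant.

How it is judged:
On the way, in this order (a step that is already met when the one before it is completed fails the run):
1. the wheel is turned to the green mark with the plunger still fully in (value of joint wheel between 2.38 and 2.82 rad and z of plunger_grip in the frame of extruder below 0.1735 m), for 0.2 s.
2. the gripped plunger is drawn up until the whole green band shows, red band still inside (z of plunger_grip in the frame of extruder between 0.2275 and 0.2475 m and contact force between the fingers and plunger above 2 N), for 0.2 s.
At the end, for the whole second after the job is handed in: The program ends with the fingers holding the plunger still, raised 60 to 80 mm (whole green band out, red band in), within 4 degrees of upright, on the bore's axis, not pressed against the barrel by more than 25 N, and the wheel within 0.22 rad of the green mark (all of step 2 and value of joint wheel between 2.38 and 2.82 rad and x of plunger_grip in the frame of extruder between -0.008 and 0.008 m and y of plunger_grip in the frame of extruder between 0.077 and 0.093 m and angle between the z axis of plunger_grip and the z axis of extruder, either way round below 0.07 rad and linear speed of plunger below 0.01 m/s and velocity of joint wheel between -0.05 and 0.05 rad/s and contact force between plunger and extruder below 25 N); the arm keeps its last pose, push and grip.
It fails at once if the red band is drawn out of the barrel (z of plunger_grip in the frame of extruder above 0.2505 m).
It fails at once if the plunger is forced against the barrel or keeper (over 60 N) (contact force between plunger and extruder above 60 N).
It fails at once if the bowl is moved or tipped (distance of bowl_mid from where it was at the start of the episode above 0.03 m or angle between bowl_mid's own z axis and vertical above 0.3 rad).
It fails at once if the mug is moved or tipped (distance of mug_mid from where it was at the start of the episode above 0.03 m or angle between mug_mid's own z axis and vertical above 0.3 rad).
It fails at once if the vase is moved or tipped (distance of vase_mid from where it was at the start of the episode above 0.03 m or angle between vase_mid's own z axis and vertical above 0.3 rad).
It also fails if it takes over 61 s, if anything falls off the work surface, if the arm or the gripper's body presses on something with over 40 N, if the wrist force passes 120 N, or if a joint passes its speed limit or range.

## Working session

There is one attempt and no reset: what is moved stays moved. The work goes in short steps, Python scripts to look and compute and a tool call to move; the robot and the scene stay as the last step left them, time stands still between calls to the robot, and variables do not carry over. Pictures are saved under pics/ and viewed, and the job is handed in when it is done.

Besides the shell and the picture viewer there is one more tool, called after "Request:" in YAML: its name, and indented under it one key for each argument. apply_moves: Moves the arm, as the interface text tells. Its arguments: {"type":"object","properties":{"motion":{"type":"array"},"grip":{"type":"number"},"grip_force":{"type":"number"}},"required":["motion"]}

```bash
mkdir -p pics
cat > h.py <<'E'
import numpy as np,cv2
from cell import *
def save(p,n): cv2.imwrite('pics/'+n+'.png',cv2.cvtColor(p['img'],cv2.COLOR_RGB2BGR))
E
python3 - <<'E'
from h import *
s=observe();print({k:np.round(v,3) for k,v in s.items()})
for c in ['top','side']:
    p=read_camera(c);save(p,c+'0');print(c,p['camera_matrix'].tolist(),p['R'].round(3).tolist(),p['t'].round(3).tolist())
    for q in ['extruder','bore_mouth','wheel_grip','keeper_tip','plunger_grip','bowl_mid','mug_mid','vase_mid']:
        print(q,[(np.round(d['location'],3).tolist(),round(d['score'],2)) for d in tip_of(q,p)])
E
```

```text
{'time': np.float64(0.0), 'qpos': array([ 1.067,  0.343,  1.525,  0.   ,  1.275, -0.146]), 'qvel': array([ 0.002, -0.001, -0.002, -0.001, -0.002,  0.001]), 'joint_efforts': array([  0.   , -43.125, -24.421,   0.072,   0.056,  -0.   ]), 'tool_pos': array([0.184, 0.491, 0.292]), 'tool_rot': array([-3.14 , -0.   ,  2.784]), 'contact_force': array([-0.132,  0.363, -0.322]), 'torque': array([-0.007,  0.024, -0.031]), 'opening': np.float64(0.092)}
top [[381.62968527775246, 0.0, 259.4383570368688], [0.0, 381.62968527775246, 188.1298896587665], [0.0, 0.0, 1.0]] [[-0.008, -1.0, 0.003], [-0.989, 0.007, -0.15], [0.15, -0.004, -0.989]] [0.053, 0.591, 1.196]
extruder [([0.564, 0.02, -0.003], 0.83)]
bore_mouth []
wheel_grip [([0.572, -0.067, 0.188], 0.58)]
keeper_tip [([0.554, 0.085, 0.138], 0.59)]
plunger_grip [([0.552, 0.1, 0.164], 0.86), ([0.745, 0.119, 0.142], 0.6), ([0.407, 0.073, 0.147], 0.55)]
bowl_mid [([0.571, 0.296, 0.032], 0.8), ([0.712, -0.032, 0.044], 0.71)]
mug_mid [([0.712, -0.036, 0.042], 0.93)]
vase_mid [([0.65, -0.215, 0.056], 0.94), ([0.708, -0.033, 0.04], 0.55)]
side [[466.178705649986, 0.0, 246.59210654734144], [0.0, 466.178705649986, 189.50230506464547], [0.0, 0.0, 1.0]] [[0.987, -0.161, -0.008], [-0.119, -0.696, -0.709], [0.109, 0.7, -0.706]] [-0.575, 0.21, 1.143]
extruder [([0.565, 0.015, -0.002], 0.66)]
bore_mouth [([0.55, 0.102, 0.121], 0.77)]
wheel_grip [([0.57, -0.066, 0.186], 0.86)]
keeper_tip [([0.553, 0.081, 0.133], 0.81), ([0.57, 0.3, 0.032], 0.53)]
plunger_grip [([0.554, 0.102, 0.167], 0.66), ([0.412, 0.073, 0.143], 0.63), ([0.75, 0.126, 0.141], 0.6)]
bowl_mid [([0.569, 0.3, 0.031], 0.67)]
mug_mid [([0.709, -0.036, 0.043], 0.89), ([0.551, 0.101, 0.123], 0.18)]
vase_mid [([0.652, -0.218, 0.058], 0.73)]
```

View pics/top0.png

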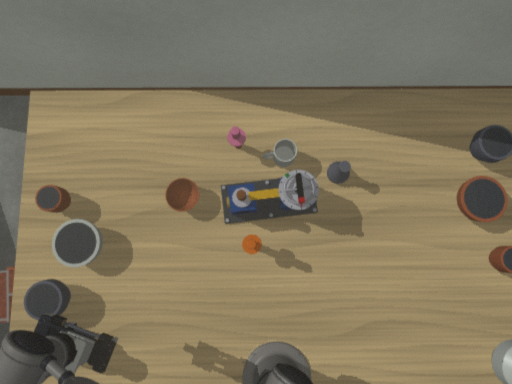

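View pics/side0.png

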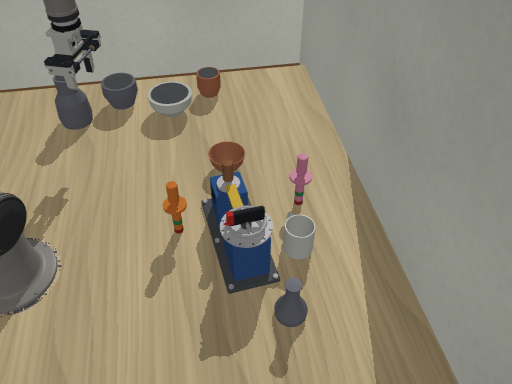

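The top view shows the real plunger (brown grip) at about (241,196), the wheel at (298,190) with its red end at (302,200), orange and pink look-alikes at (252,244) and (236,136). The side view agrees. The pointer is near 0 rad and the extruder yaw is about 0.11. I'm moving above the wheel.

Request:
apply_moves:
  motion:
    - {"offset": [-28, -19.4, -5], "rotation": [0, 0, 0]}
    - {"offset": [-28, -19.4, -5], "rotation": [0, 0, 0]}
    - {"offset": [-28, -19.4, -5], "rotation": [0, 0, 0]}
    - {"offset": [-28, -19.4, -5], "rotation": [0, 0, 0]}
    - {"offset": [-28, -19.4, -5], "rotation": [0, 0, 0]}
    - {"offset": [-28, -19.4, -5], "rotation": [0, 0, 0]}
    - {"offset": [-28, -19.4, -5], "rotation": [0, 0, 0]}
    - {"offset": [-28, -19.4, -5], "rotation": [0, 0, 0]}
    - {"offset": [-28, -19.4, -5], "rotation": [0, 0, 0]}
    - {"offset": [-28, -19.4, -5], "rotation": [0, 0, 0]}

```text
time: 1.73
tool_pos: [0.3823, 0.2051, 0.3431]
tool_rot: [3.14, -0.0, 2.796]
contact_force: [0.6, 1.3, 0.8]
opening: 0.0917
```

```bash
cat >> h.py <<'E'
from scipy.spatial.transform import Rotation as Ro
def to(x,y,z,yaw):
    s=observe();R=Ro.from_euler('xyz',s['tool_rot']).as_matrix()
    Rt=Ro.from_euler('xyz',[np.pi,0,yaw]).as_matrix()
    print('t',s['time'],'pos',np.round(s['tool_pos'],4),'rot',np.round(s['tool_rot'],4),'q',np.round(s['qpos'],2),'F',np.round(s['contact_force'],1),'op',s['opening'])
    print('offset mm',np.round(R.T@(np.array([x,y,z])-s['tool_pos'])*1000,1),'rotvec',np.round(Ro.from_matrix(R.T@Rt).as_rotvec(),3))
E
python3 -c "
from h import *
to(.5705,-.067,.33,np.pi+.11)"
```

```text
t 1.7333 pos [0.3823 0.2051 0.3431] rot [ 3.1400e+00 -3.0000e-04  2.7961e+00] q [ 0.31  0.13  1.66  0.    1.35 -0.91] F [0.6 1.3 0.8] op 0.09166735207029023
offset mm [-269.3 -192.3   12.7] rotvec [ 0.002  0.    -0.455]
```

Request:
apply_moves:
  motion:
    - {"offset": [-28, -20, 0], "rotation": [0, 0, 0]}
    - {"offset": [-28, -20, 0], "rotation": [0, 0, 0]}
    - {"offset": [-28, -20, 0], "rotation": [0, 0, 0]}
    - {"offset": [-28, -20, 0], "rotation": [0, 0, 0]}
    - {"offset": [-28, -20, 0], "rotation": [0, 0, 0]}
    - {"offset": [-28, -20, 0], "rotation": [0, 0, 0]}
    - {"offset": [-28, -20, 0], "rotation": [0, 0, 0]}
    - {"offset": [0, 0, 0], "rotation": [0, 0, -0.115]}
    - {"offset": [0, 0, 0], "rotation": [0, 0, -0.115]}
    - {"offset": [0, 0, 0], "rotation": [0, 0, -0.115]}
    - {"offset": [0, 0, 0], "rotation": [0, 0, -0.115]}

```text
time: 2.65
tool_pos: [0.5284, -0.0132, 0.3443]
tool_rot: [3.141, 0.006, -3.022]
contact_force: [-0.2, -0.4, 0.5]
opening: 0.092
```

Run:
```python
from h import *
s=observe();R=Ro.from_euler('xyz',s['tool_rot']).as_matrix()
p=read_camera('wrist');save(p,'w1');print(p['tool_from_camera'].round(3))
for q in ['bore_mouth','wheel_grip','keeper_tip','plunger_grip']:
    print(q,[(np.round(d['location'],3).tolist(),round(d['score'],2)) for d in tip_of(q,p)])
p=read_camera('top');save(p,'t1')
to(.5705,-.067,.33,np.pi+.11)
```

```text
[[ 0.    -0.962 -0.271  0.074]
 [ 1.    -0.     0.001 -0.   ]
 [-0.001 -0.271  0.962 -0.093]
 [ 0.     0.     0.     1.   ]]
bore_mouth []
wheel_grip [([0.57, -0.066, 0.189], 0.96)]
keeper_tip [([0.553, 0.086, 0.133], 0.78), ([0.706, -0.035, 0.042], 0.29)]
plunger_grip [([0.41, 0.074, 0.143], 0.95), ([0.551, 0.103, 0.17], 0.7)]
t 2.95 pos [ 0.5281 -0.0124  0.3447] rot [ 3.1413  0.007  -3.0292] q [-0.17  0.31  1.43  0.    1.4  -1.85] F [ 0.5 -0.6  0.6] op 0.091949456959124
offset mm [-35.9 -59.   14.9] rotvec [0.    0.007 0.002]
```

View pics/w1.png

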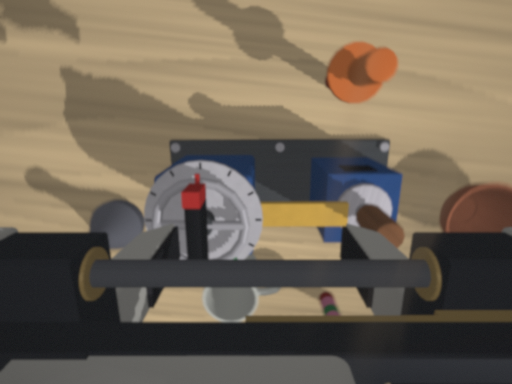

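The wrist view shows the wheel at (203,215), its red pointer end at (195,190) and the keeper running right to the plunger at (380,222). Next I'll measure yaw and pointer angle.

Run:
```python
from h import *
s=observe();R=Ro.from_euler('xyz',s['tool_rot']).as_matrix();tp=np.array(s['tool_pos'])
p=read_camera('wrist');T=p['tool_from_camera'];K=p['camera_matrix']
def bp(u,v,z):
    d=np.linalg.inv(K)@[u,v,1];o=R@T[:3,3]+tp;d=R@T[:3,:3]@d
    return o+d*(z-o[2])/d[2]
a=bp(175,148,.013);b=bp(384,146.5,.013);print(a,b,'yaw',np.arctan2(-(b-a)[0],(b-a)[1]))
im=p['img'].astype(int);r=im[...,0];m=(r>150)&(im[...,1]<70)&(im[...,2]<70)
m[:, :150]=0;m[:,250:]=0
v,u=np.nonzero(m);print(u.mean(),v.mean(),v.min(),v.max(),len(u))
hsv=cv2.cvtColor(p['img'],cv2.COLOR_RGB2HSV)
c=bp(u.mean(),v.mean(),.195);print('red',c, 'ang rel wheel(.5703,-.0663)',np.arctan2(c[1]+.0663,c[0]-.5703)%(2*np.pi)-np.pi)
# top cam
p=read_camera('top');K=p['camera_matrix'];Rc=np.array(p['R']);t=np.array(p['t'])
cv2.imwrite('pics/t2.png',cv2.resize(cv2.cvtColor(p['img'],cv2.COLOR_RGB2BGR)[140:260,190:340],None,fx=5,fy=5,interpolation=cv2.INTER_CUBIC))
big=cv2.imread('pics/w1.png')[130:270,130:430];cv2.imwrite('pics/w1b.png',cv2.resize(big,None,fx=2.6,fy=2.6))
```

```text
[ 0.5245397  -0.13176304  0.013     ] [0.48965553 0.15862747 0.013     ] yaw 0.11955559290722391
189.7701612903226 198.68548387096774 175 207 248
red [ 0.53550156 -0.07040089  0.195     ] ang rel wheel(.5703,-.0663) 0.11730586086486827
```

View pics/w1b.png

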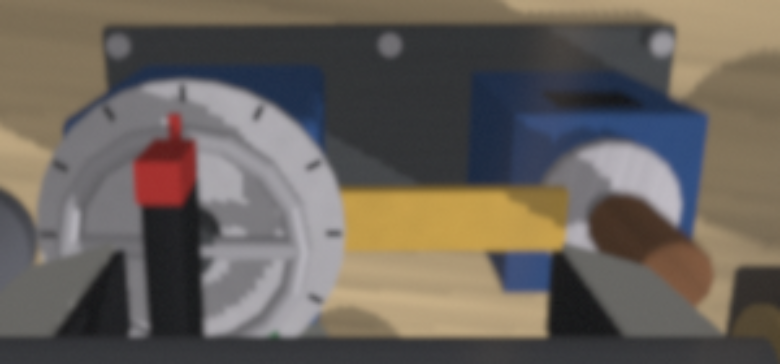

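View pics/t2.png

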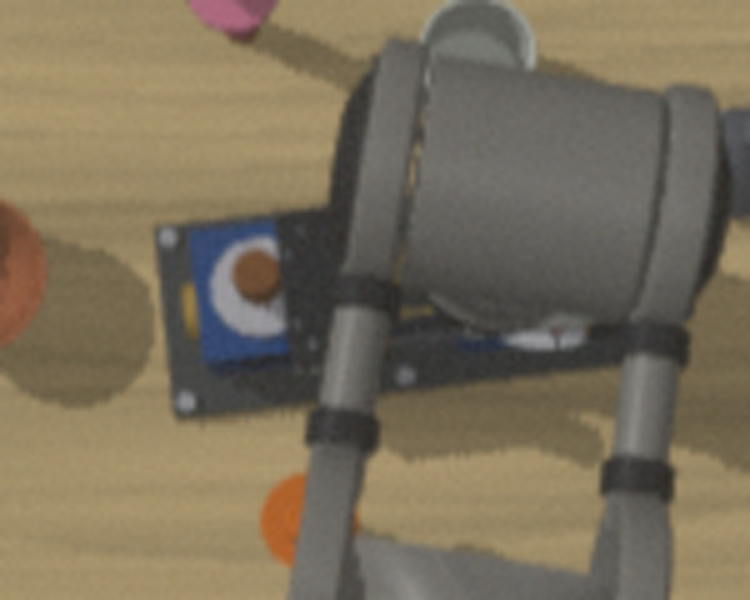

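Request:
apply_moves:
  motion:
    - {"offset": [-18, -30, 0], "rotation": [0, 0, 0]}
    - {"offset": [-18, -29, 0], "rotation": [0, 0.007, 0]}
    - {"offset": [0, 0, 0], "rotation": [0, 0, 0]}
    - {"offset": [0, 0, 20], "rotation": [0, 0, 0]}
    - {"offset": [0, 0, 0], "rotation": [0, 0, 0]}

```text
time: 3.47
tool_pos: [0.5719, -0.0678, 0.325]
tool_rot: [3.141, 0.001, -3.032]
contact_force: [-0.3, -0.1, -0.5]
opening: 0.0919
```

Run:
```python
from h import *
p=read_camera('wrist');save(p,'w2')
for i in range(2):
  p=read_camera(['wrist','side'][i])
  for q in ['wheel_grip']:
    print(q,[(np.round(d['location'],4).tolist(),round(d['score'],2)) for d in tip_of(q,p)])
to(.5703,-.0665,.240,np.pi+.115)
```

```text
wheel_grip [([0.5696, -0.0677, 0.1882], 0.87)]
wheel_grip [([0.57, -0.0647, 0.1838], 0.75)]
t 3.7167 pos [ 0.5729 -0.0672  0.3299] rot [-3.139   0.0088 -3.0296] q [-0.25  0.41  1.32  0.    1.41 -1.93] F [ 0.8 -0.   0.6] op 0.09192954763604706
offset mm [ 3.3  1.2 89.9] rotvec [-0.003  0.009 -0.003]
```

View pics/w2.png

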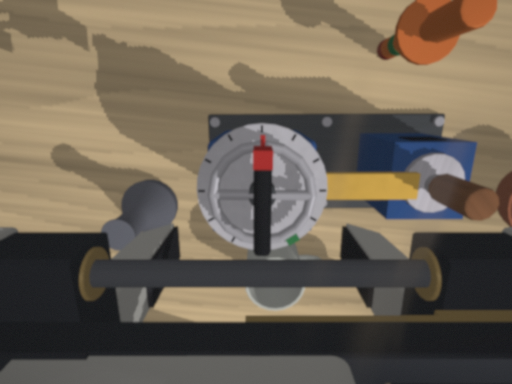

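The bar at u≈262 is centred between the fingers and lined up with them, and the green mark shows at (292,240). Going down and closing.

Request:
apply_moves:
  motion:
    - {"offset": [2, 1, 25], "rotation": [0, 0.004, 0]}
    - {"offset": [1, 0, 25], "rotation": [0, 0.004, 0]}
    - {"offset": [0, 0, 20], "rotation": [0, 0, 0]}
    - {"offset": [0, 0, 12], "rotation": [0, 0, 0]}
    - {"offset": [0, 0, 5], "rotation": [0, 0, 0]}
    - {"offset": [0, 0, 0], "rotation": [0, 0, 0]}

```text
time: 4.22
tool_pos: [0.5718, -0.0649, 0.2471]
tool_rot: [-3.135, 0.013, -3.028]
contact_force: [0.0, 0.7, 0.5]
opening: 0.0918
```

```bash
python3 -c "
from h import *
to(.5703,-.0667,.240,np.pi+.115)"
```

```text
t 4.2167 pos [ 0.5718 -0.0649  0.2471] rot [-3.1347  0.0127 -3.0275] q [-0.25  0.47  1.46 -0.    1.2  -1.93] F [0.  0.7 0.5] op 0.09179522749666652
offset mm [ 1.8 -1.6  7.1] rotvec [-0.007  0.013 -0.001]
```

Request:
apply_moves:
  motion:
    - {"offset": [1, -1, 6], "rotation": [-0.005, 0.01, 0]}
    - {"offset": [0, 0, 0], "rotation": [0, 0, 0]}
    - {"offset": [0, 0, 0], "rotation": [0, 0, 0]}

```text
time: 4.47
tool_pos: [0.5719, -0.0659, 0.2435]
tool_rot: [-3.139, 0.006, -3.027]
contact_force: [0.8, 0.3, 0.8]
opening: 0.0921
```

Request:
apply_moves:
  motion:
    - {"offset": [0, 0, 0], "rotation": [0, 0, 0]}
    - {"offset": [0, 0, 0], "rotation": [0, 0, 0]}
    - {"offset": [0, 0, 0], "rotation": [0, 0, 0]}
    - {"offset": [0, 0, 0], "rotation": [0, 0, 0]}
    - {"offset": [0, 0, 0], "rotation": [0, 0, 0]}
    - {"offset": [0, 0, 0], "rotation": [0, 0, 0]}
    - {"offset": [0, 0, 0], "rotation": [0, 0, 0]}
    - {"offset": [0, 0, 0], "rotation": [0, 0, 0]}
  grip: 1
  grip_force: 40

```text
time: 5.13
tool_pos: [0.5728, -0.0663, 0.2463]
tool_rot: [-3.137, 0.01, -3.027]
contact_force: [0.1, -0.5, 0.9]
opening: 0.0433
```

```bash
python3 -c "
from h import *
to(.5703,-.0667,.240,np.pi+.115)"
```

```text
t 5.1333 pos [ 0.5728 -0.0663  0.2463] rot [-3.137   0.0103 -3.0272] q [-0.25  0.47  1.46 -0.    1.2  -1.93] F [ 0.1 -0.5  0.9] op 0.04331702425638845
offset mm [ 2.6 -0.1  6.3] rotvec [-0.005  0.01  -0.001]
```

Request:
apply_moves:
  motion:
    - {"offset": [2, 0, 5], "rotation": [0, 0.01, 0]}
    - {"offset": [0, 0, 0], "rotation": [0, 0, 0]}
    - {"offset": [0, 0, 0], "rotation": [0, 0, 0]}
    - {"offset": [0, 0, 0], "rotation": [0, 0, 0]}
    - {"offset": [0, 0, 0], "rotation": [0, 0, 0]}
    - {"offset": [0, 0, 0], "rotation": [0, 0, 0]}
    - {"offset": [0, 0, 0], "rotation": [0, 0, 0]}
    - {"offset": [0, 0, 0], "rotation": [0, 0, 0]}

```text
time: 5.8
tool_pos: [0.5705, -0.0659, 0.2404]
tool_rot: [-3.139, -0.002, -3.027]
contact_force: [0.4, 0.5, -0.0]
opening: 0.0135
```

```bash
python3 -c "
from h import *
to(.5703,-.0667,.240,np.pi+.115)"
```

```text
t 5.8 pos [ 0.5705 -0.0659  0.2404] rot [-3.1386e+00 -1.7000e-03 -3.0274e+00] q [-0.25  0.48  1.46 -0.    1.2  -1.93] F [ 0.4  0.5 -0. ] op 0.013504061019457106
offset mm [ 0.2 -0.8  0.4] rotvec [-0.003 -0.002 -0.001]
```

Request:
apply_moves:
  motion:
    - {"offset": [0, 0, 0], "rotation": [0, 0, 0.1]}
    - {"offset": [0, 0, 0], "rotation": [0, 0, 0.1]}
    - {"offset": [0, 0, 0], "rotation": [0, 0, 0.1]}
    - {"offset": [0, 0, 0], "rotation": [0, 0, 0.1]}
    - {"offset": [0, 0, 0], "rotation": [0, 0, 0.1]}
    - {"offset": [0, 0, 0], "rotation": [0, 0, 0.1]}

```text
time: 6.3
tool_pos: [0.5706, -0.0653, 0.2404]
tool_rot: [-3.139, 0.0, 2.633]
contact_force: [0.1, -0.4, -0.1]
opening: 0.0137
```

```bash
python3 -c "
from h import *
to(.5705,-.0664,.240,.657)"
```

```text
t 6.3 pos [ 0.5706 -0.0653  0.2404] rot [-3.1392e+00  2.0000e-04  2.6333e+00] q [-0.25  0.48  1.46 -0.    1.2  -1.31] F [ 0.1 -0.4 -0.1] op 0.013680717270144556
offset mm [-0.5 -1.   0.4] rotvec [-1.000e-03  3.000e-03  1.976e+00]
```

Rotation works and the forces are low.

Request:
apply_moves:
  motion:
    - {"offset": [0, -0.5, 0], "rotation": [0, 0, 0.11]}
    - {"offset": [0, 0, 0], "rotation": [0, 0, 0.11]}
    - {"offset": [0, 0, 0], "rotation": [0, 0, 0.11]}
    - {"offset": [0, 0, 0], "rotation": [0, 0, 0.11]}
    - {"offset": [0, 0, 0], "rotation": [0, 0, 0.11]}
    - {"offset": [0, 0, 0], "rotation": [0, 0, 0.11]}
    - {"offset": [0, 0, 0], "rotation": [0, 0, 0.11]}
    - {"offset": [0, 0, 0], "rotation": [0, 0, 0.11]}
    - {"offset": [0, 0, 0], "rotation": [0, 0, 0.11]}

```text
time: 7.05
tool_pos: [0.5714, -0.0648, 0.2403]
tool_rot: [3.14, 0.001, 1.596]
contact_force: [0.7, 0.2, -0.7]
opening: 0.0137
```

```bash
python3 -c "
from h import *
to(.5705,-.0664,.240,.657)"
```

```text
t 7.05 pos [ 0.5714 -0.0648  0.2403] rot [3.1402e+00 1.4000e-03 1.5961e+00] q [-0.25  0.48  1.46 -0.    1.2  -0.27] F [ 0.7  0.2 -0.7] op 0.013661083751834535
offset mm [-1.6 -0.9  0.3] rotvec [0.002 0.001 0.939]
```

Request:
apply_moves:
  motion:
    - {"offset": [-1, -0.5, 0], "rotation": [0, 0, 0.11]}
    - {"offset": [0, 0, 0], "rotation": [0, 0, 0.11]}
    - {"offset": [0, 0, 0], "rotation": [0, 0, 0.11]}
    - {"offset": [0, 0, 0], "rotation": [0, 0, 0.11]}
    - {"offset": [0, 0, 0], "rotation": [0, 0, 0.11]}
    - {"offset": [0, 0, 0], "rotation": [0, 0, 0.11]}
    - {"offset": [0, 0, 0], "rotation": [0, 0, 0.1]}
    - {"offset": [0, 0, 0], "rotation": [0, 0, 0.05]}
    - {"offset": [0, 0, 0], "rotation": [0, 0, 0]}

```text
time: 7.8
tool_pos: [0.5721, -0.0652, 0.2404]
tool_rot: [3.138, -0.002, 0.742]
contact_force: [0.5, 0.9, -0.1]
opening: 0.0137
```

```bash
python3 -c "
from h import *
to(.5705,-.0664,.240,.657)"
```

```text
t 7.8 pos [ 0.5721 -0.0652  0.2404] rot [ 3.1383e+00 -2.2000e-03  7.4180e-01] q [-0.25  0.48  1.46  0.    1.2   0.58] F [ 0.5  0.9 -0.1] op 0.013656790961041958
offset mm [-2.  -0.2  0.4] rotvec [ 0.003 -0.002  0.085]
```

Request:
apply_moves:
  motion:
    - {"offset": [0, 0, 0], "rotation": [0, 0, 0.06]}
    - {"offset": [0, 0, 0], "rotation": [0, 0, 0.04]}
    - {"offset": [0, 0, 0], "rotation": [0, 0, 0]}
    - {"offset": [0, 0, 0], "rotation": [0, 0, 0]}

```text
time: 8.13
tool_pos: [0.5722, -0.0653, 0.2404]
tool_rot: [3.139, -0.002, 0.645]
contact_force: [1.5, 0.3, -0.4]
opening: 0.0137
```

```bash
python3 -c "
from h import *
to(.5705,-.0664,.240,.657)
p=read_camera('wrist');save(p,'w3')"
```

```text
t 8.1333 pos [ 0.5722 -0.0653  0.2404] rot [ 3.1385e+00 -2.4000e-03  6.4550e-01] q [-0.25  0.48  1.46 -0.    1.2   0.68] F [ 1.5  0.3 -0.4] op 0.013660211629761028
offset mm [-2.  -0.1  0.3] rotvec [ 0.003 -0.002 -0.012]
```

View pics/w3.png

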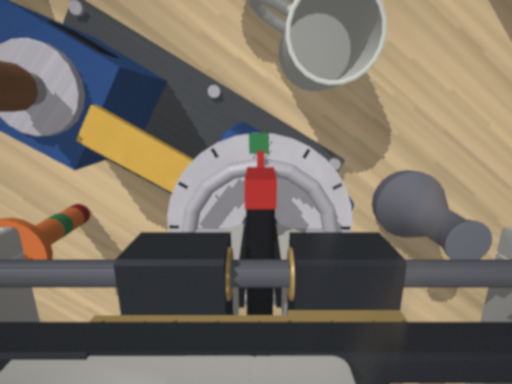

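The red pointer (261,160) points right at the green mark (259,143), and the keeper end at (90,130) is clear of the flange. I'll let go and rise.

Request:
apply_moves:
  motion:
    - {"offset": [0, 0, 0], "rotation": [0, 0, 0]}
    - {"offset": [0, 0, 0], "rotation": [0, 0, 0]}
    - {"offset": [0, 0, 0], "rotation": [0, 0, 0]}
    - {"offset": [0, 0, 0], "rotation": [0, 0, 0]}
    - {"offset": [0, 0, -20], "rotation": [0, 0, 0]}
    - {"offset": [0, 0, -30], "rotation": [0, 0, 0]}
    - {"offset": [0, 0, -30], "rotation": [0, 0, 0]}
    - {"offset": [0, 0, -10], "rotation": [0, 0, -0.11]}
    - {"offset": [0, 0, 0], "rotation": [0, 0, -0.11]}
    - {"offset": [0, 0, 0], "rotation": [0, 0, -0.11]}
    - {"offset": [0, 0, 0], "rotation": [0, 0, -0.11]}
    - {"offset": [0, 0, 0], "rotation": [0, 0, -0.11]}
  grip: 0

```text
time: 9.18
tool_pos: [0.5716, -0.0661, 0.335]
tool_rot: [3.136, 0.002, 1.224]
contact_force: [0.7, -0.1, 0.1]
opening: 0.0889
```

Request:
apply_moves:
  motion:
    - {"offset": [0, 0, 0], "rotation": [0, 0, -0.11]}
    - {"offset": [0, 0, 0], "rotation": [0, 0, -0.11]}
    - {"offset": [0, 0, 0], "rotation": [0, 0, -0.11]}
    - {"offset": [0, 0, 0], "rotation": [0, 0, -0.11]}
    - {"offset": [0, 0, 0], "rotation": [0, 0, 0]}

```text
time: 9.6
tool_pos: [0.5716, -0.0664, 0.3356]
tool_rot: [3.137, 0.005, 1.693]
contact_force: [-0.3, 0.1, -0.5]
opening: 0.0918
```

Run:
```python
from h import *
to(.553,.1015,.33,np.pi/2+.115)
for c in ['wrist','side','top']:
  p=read_camera(c);save(p,c+'4')
  for q in ['plunger_grip','bore_mouth','wheel_grip']:
    print(c,q,[(np.round(d['location'],4).tolist(),round(d['score'],2)) for d in tip_of(q,p)])
```

```text
t 9.6 pos [ 0.5716 -0.0664  0.3356] rot [3.1368 0.0054 1.6926] q [-0.25  0.41  1.31 -0.    1.42 -0.37] F [-0.3  0.1 -0.5] op 0.09175269274439918
offset mm [169.    1.9   4.7] rotvec [0.005 0.005 0.007]
wrist plunger_grip [([0.5543, 0.0646, 0.134], 0.32)]
wrist bore_mouth []
wrist wheel_grip [([0.5699, -0.0687, 0.1877], 0.61)]
side plunger_grip [([0.4093, 0.0728, 0.1429], 0.87), ([0.7534, 0.128, 0.1387], 0.64), ([0.5555, 0.1011, 0.1683], 0.54)]
side bore_mouth [([0.551, 0.1012, 0.1231], 0.61)]
side wheel_grip [([0.5729, -0.0656, 0.1869], 0.77)]
top plunger_grip [([0.5523, 0.1027, 0.1648], 0.7), ([0.7447, 0.1177, 0.1412], 0.57), ([0.4066, 0.0755, 0.1448], 0.53)]
top bore_mouth [([0.5559, 0.1013, 0.1166], 0.8)]
top wheel_grip [([0.5701, -0.0656, 0.1886], 0.37)]
```

View pics/wrist4.png

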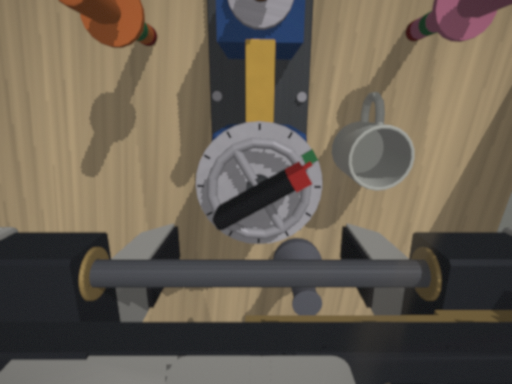

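The wheel stays at the mark, pointer (297,177) toward green (309,157). Moving over the plunger.

Request:
apply_moves:
  motion:
    - {"offset": [25, 0.5, 0], "rotation": [0, 0, 0]}
    - {"offset": [32, 0.5, 0], "rotation": [0, 0.005, 0]}
    - {"offset": [32, 0.5, 0], "rotation": [0, 0, 0]}
    - {"offset": [32, 0.5, 0], "rotation": [0, 0, 0]}
    - {"offset": [30, 0, 0], "rotation": [0, 0, 0]}
    - {"offset": [10, 0, 0], "rotation": [0, 0, 0]}
    - {"offset": [0, 0, 0], "rotation": [0, 0, 0]}

```text
time: 10.78
tool_pos: [0.5548, 0.098, 0.3345]
tool_rot: [3.137, 0.001, 1.681]
contact_force: [-0.1, 0.2, -0.8]
opening: 0.0918
```

Run:
```python
from h import *
to(.5525,.102,.217,np.pi/2+.115)
for c in ['wrist']:
  p=read_camera(c);save(p,c+'5')
  for q in ['plunger_grip','bore_mouth']:
    print(c,q,[(np.round(d['location'],4).tolist(),round(d['score'],2)) for d in tip_of(q,p)])
```

```text
t 10.7833 pos [0.5548 0.098  0.3345] rot [3.1366e+00 6.0000e-04 1.6810e+00] q [ 0.04  0.38  1.34 -0.    1.41 -0.07] F [-0.1  0.2 -0.8] op 0.09183197328209172
offset mm [  4.3  -2.4 117.5] rotvec [ 0.005  0.001 -0.005]
wrist plunger_grip [([0.75, 0.1252, 0.1432], 0.69), ([0.5521, 0.0975, 0.1683], 0.62), ([0.4106, 0.0762, 0.1412], 0.59)]
wrist bore_mouth []
```

View pics/wrist5.png

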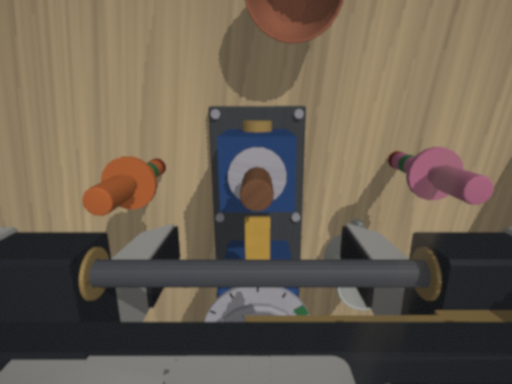

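Run:
```python
from h import *
s=observe();R=Ro.from_euler('xyz',s['tool_rot']).as_matrix();tp=np.array(s['tool_pos'])
p=read_camera('wrist');T=p['tool_from_camera'];K=p['camera_matrix'];print(K)
def bp(u,v,z):
    d=np.linalg.inv(K)@[u,v,1];o=R@T[:3,3]+tp;d=R@T[:3,:3]@d
    return o+d*(z-o[2])/d[2]
h=cv2.cvtColor(p['img'],cv2.COLOR_RGB2HSV)
im=p['img'][130:240,200:320];cv2.imwrite('pics/w5b.png',cv2.resize(cv2.cvtColor(im,cv2.COLOR_RGB2BGR),None,fx=5,fy=5))
print(bp(257,175,.128),bp(257,194,.195))
print(bp(209.5,107,.012),bp(304.5,106.5,.012))
```

```text
[[302.39364387   0.         259.68661663]
 [  0.         302.39364387 192.85931099]
 [  0.           0.           1.        ]]
[0.55220142 0.10195962 0.128     ] [0.55261663 0.10131611 0.195     ]
[0.48231898 0.16097715 0.012     ] [0.60702679 0.17503674 0.012     ]
```

View pics/w5b.png

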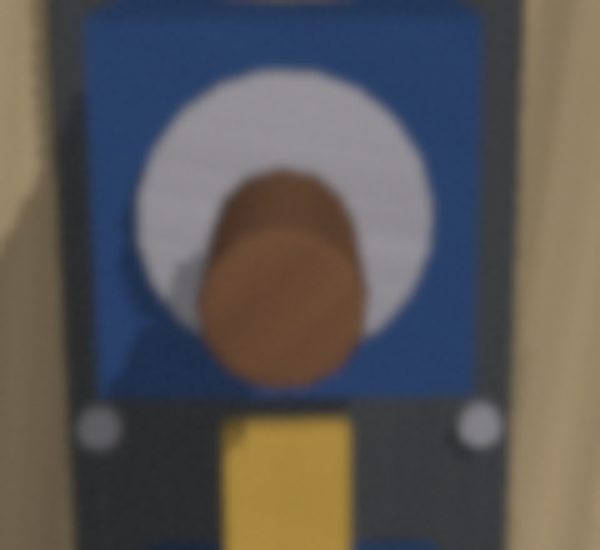

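The grip top at (256.6,191.6) and the flange at (257,173) both give an axis at about (0.5523,0.1025). The keeper end at (257,214) is clear of the flange. Going down.

Request:
apply_moves:
  motion:
    - {"offset": [4, -2.5, 20], "rotation": [0.005, 0, 0]}
    - {"offset": [0, 0, 25], "rotation": [0, 0, 0]}
    - {"offset": [0, 0, 15], "rotation": [0, 0, 0]}
    - {"offset": [0, 0, 0], "rotation": [0, 0, 0]}

```text
time: 11.32
tool_pos: [0.5546, 0.0919, 0.274]
tool_rot: [3.137, 0.003, 1.669]
contact_force: [-0.9, 0.1, -0.9]
opening: 0.0919
```

Run:
```python
from h import *
to(.5523,.1025,.217,np.pi/2+.115)
```

```text
t 11.3167 pos [0.5546 0.0919 0.274 ] rot [3.1371 0.0034 1.6688] q [ 0.03  0.42  1.45 -0.    1.26 -0.07] F [-0.9  0.1 -0.9] op 0.09194034230351382
offset mm [10.9 -1.6 56.9] rotvec [ 0.004  0.003 -0.017]
```

Request:
apply_moves:
  motion:
    - {"offset": [11, -1.5, 0], "rotation": [0.004, 0.003, -0.017]}
    - {"offset": [0, 0, 0], "rotation": [0, 0, 0]}
    - {"offset": [0, 0, 0], "rotation": [0, 0, 0]}

```text
time: 11.57
tool_pos: [0.5528, 0.1007, 0.275]
tool_rot: [3.141, 0.001, 1.683]
contact_force: [-0.4, 0.2, -0.5]
opening: 0.0918
```

Run:
```python
from h import *
for i in range(3):
  to(.5523,.1025,.217,np.pi/2+.115); read_camera('top')
p=read_camera('wrist');save(p,'w6')
```

```text
t 11.5667 pos [0.5528 0.1007 0.275 ] rot [3.1413e+00 6.0000e-04 1.6830e+00] q [ 0.04  0.42  1.45 -0.    1.27 -0.07] F [-0.4  0.2 -0.5] op 0.09184493124201235
offset mm [ 1.9 -0.4 58. ] rotvec [ 0.     0.001 -0.003]
t 11.6167 pos [0.5529 0.1009 0.2753] rot [3.1407e+00 4.0000e-04 1.6831e+00] q [ 0.04  0.42  1.45 -0.    1.27 -0.07] F [0.  0.2 1.6] op 0.09175227561713353
offset mm [ 1.7 -0.5 58.3] rotvec [ 0.001  0.    -0.003]
t 11.6667 pos [0.5529 0.1009 0.2752] rot [3.1407e+00 5.0000e-04 1.6832e+00] q [ 0.04  0.42  1.45 -0.    1.27 -0.07] F [-0.6  0.1  0.5] op 0.09205300258195907
offset mm [ 1.7 -0.4 58.2] rotvec [ 0.001  0.    -0.003]
```

View pics/w6.png

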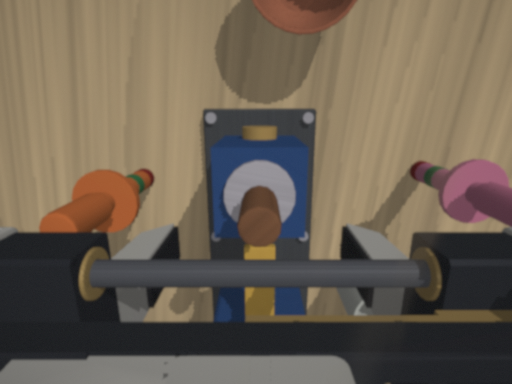

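The grip at (260,215) is centred between the fingers, and the orange and pink look-alikes are well outside them. Down the rest of the way.

Request:
apply_moves:
  motion:
    - {"offset": [2, -0.5, 20], "rotation": [0, 0, 0]}
    - {"offset": [0, 0, 20], "rotation": [0, 0, 0]}
    - {"offset": [0, 0, 14], "rotation": [0, 0, 0]}
    - {"offset": [0, 0, 0], "rotation": [0, 0, 0]}
    - {"offset": [0, 0, 0], "rotation": [0, 0, 0]}

```text
time: 12.18
tool_pos: [0.5536, 0.103, 0.2228]
tool_rot: [3.134, 0.001, 1.684]
contact_force: [0.1, 0.6, -0.0]
opening: 0.0917
```

Run:
```python
from h import *
to(.5523,.1025,.217,np.pi/2+.115)
```

```text
t 12.1833 pos [0.5536 0.103  0.2228] rot [3.1336e+00 1.1000e-03 1.6836e+00] q [ 0.05  0.47  1.53 -0.    1.14 -0.06] F [ 0.1  0.6 -0. ] op 0.09167614439401536
offset mm [-0.4 -1.4  5.7] rotvec [ 0.008  0.001 -0.002]
```

Request:
apply_moves:
  motion:
    - {"offset": [-0.4, -1.4, 4], "rotation": [0.008, 0.001, 0]}
    - {"offset": [0, 0, 0], "rotation": [0, 0, 0]}
    - {"offset": [0, 0, 0], "rotation": [0, 0, 0]}

```text
time: 12.43
tool_pos: [0.5531, 0.1025, 0.2209]
tool_rot: [3.139, 0.0, 1.684]
contact_force: [0.5, 0.8, 0.8]
opening: 0.0921
```

Request:
apply_moves:
  motion:
    - {"offset": [0, 0, 0], "rotation": [0, 0, 0]}
    - {"offset": [0, 0, 0], "rotation": [0, 0, 0]}
    - {"offset": [0, 0, 0], "rotation": [0, 0, 0]}
    - {"offset": [0, 0, 0], "rotation": [0, 0, 0]}
    - {"offset": [0, 0, 0], "rotation": [0, 0, 0]}
    - {"offset": [0, 0, 0], "rotation": [0, 0, 0]}
    - {"offset": [0, 0, 0], "rotation": [0, 0, 0]}
    - {"offset": [0, 0, 0], "rotation": [0, 0, 0]}
  grip: 1
  grip_force: 12

```text
time: 13.1
tool_pos: [0.554, 0.1025, 0.2232]
tool_rot: [3.135, 0.001, 1.684]
contact_force: [-0.3, -0.4, -0.5]
opening: 0.0427
```

Run:
```python
from h import *
to(.5523,.1025,.217,np.pi/2+.115)
```

```text
t 13.1 pos [0.554  0.1025 0.2232] rot [3.1349e+00 6.0000e-04 1.6837e+00] q [ 0.05  0.47  1.52 -0.    1.14 -0.07] F [-0.3 -0.4 -0.5] op 0.04269091480493347
offset mm [ 0.2 -1.7  6.2] rotvec [ 0.007  0.001 -0.002]
```

Request:
apply_moves:
  motion:
    - {"offset": [0, -1.7, 5], "rotation": [0.007, 0, 0]}
    - {"offset": [0, 0, 0], "rotation": [0, 0, 0]}
    - {"offset": [0, 0, 0], "rotation": [0, 0, 0]}
    - {"offset": [0, 0, 0], "rotation": [0, 0, 0]}
    - {"offset": [0, 0, 0], "rotation": [0, 0, 0]}

```text
time: 13.52
tool_pos: [0.5523, 0.1023, 0.2181]
tool_rot: [-3.141, 0.001, 1.684]
contact_force: [-0.3, 0.7, 0.4]
opening: 0.0278
```

Run:
```python
from h import *
to(.5523,.1025,.217,np.pi/2+.115);print(observe()['torque'])
```

```text
t 13.5167 pos [0.5523 0.1023 0.2181] rot [-3.1412e+00  6.0000e-04  1.6837e+00] q [ 0.05  0.48  1.53 -0.    1.14 -0.07] F [-0.3  0.7  0.4] op 0.0277533356405146
offset mm [0.2 0.  1.1] rotvec [-0.     0.001 -0.002]
[-0.02338001  0.04524713  0.0306198 ]
```

Gripped at 28 mm opening with almost no force. I'll firm the grip and lift gently.

Request:
apply_moves:
  motion:
    - {"offset": [0, 0, 0], "rotation": [0, 0, 0]}
    - {"offset": [0, 0, 0], "rotation": [0, 0, 0]}
    - {"offset": [0, 0, -4], "rotation": [0, 0, 0]}
    - {"offset": [0, 0, -6], "rotation": [0, 0, 0]}
    - {"offset": [0, 0, -6], "rotation": [0, 0, 0]}
    - {"offset": [0, 0, -4], "rotation": [0, 0, 0]}
  grip_force: 28

```text
time: 14.02
tool_pos: [0.552, 0.1023, 0.2367]
tool_rot: [-3.138, 0.0, 1.684]
contact_force: [2.0, -0.6, -5.7]
opening: 0.0272
```

Run:
```python
from h import *
to(.5523,.1025,.288,np.pi/2+.115);print(observe()['torque'])
```

```text
t 14.0167 pos [0.552  0.1023 0.2367] rot [-3.1377e+00  2.0000e-04  1.6836e+00] q [ 0.05  0.46  1.5  -0.    1.18 -0.07] F [ 2.  -0.6 -5.7] op 0.027237984428617627
offset mm [  0.1   0.1 -51.3] rotvec [-0.004  0.    -0.002]
[-0.06191364 -0.38187134 -0.01300925]
```

Request:
apply_moves:
  motion:
    - {"offset": [0, 0, -5], "rotation": [-0.003, 0, 0]}
    - {"offset": [0, 0, -6], "rotation": [0, 0, 0]}
    - {"offset": [0, 0, -6], "rotation": [0, 0, 0]}
    - {"offset": [0, 0, -6], "rotation": [0, 0, 0]}
    - {"offset": [0, 0, -5], "rotation": [0, 0, 0]}

```text
time: 14.43
tool_pos: [0.5517, 0.1023, 0.2674]
tool_rot: [-3.14, 0.0, 1.684]
contact_force: [0.7, 0.6, -5.3]
opening: 0.0276
```

Run:
```python
from h import *
to(.5523,.1025,.288,np.pi/2+.115);print(observe()['torque'])
```

```text
t 14.4333 pos [0.5517 0.1023 0.2674] rot [-3.1399e+00  1.0000e-04  1.6835e+00] q [ 0.05  0.43  1.46 -0.    1.25 -0.07] F [ 0.7  0.6 -5.3] op 0.027556903083343475
offset mm [  0.1   0.6 -20.6] rotvec [-0.002  0.    -0.002]
[-0.05842855 -0.26672891 -0.01223121]
```

Request:
apply_moves:
  motion:
    - {"offset": [0, 0.3, -5], "rotation": [0, 0, 0]}
    - {"offset": [0, 0, -5], "rotation": [0, 0, 0]}
    - {"offset": [0, 0, -4], "rotation": [0, 0, 0]}
    - {"offset": [0, 0, 0], "rotation": [0, 0, 0]}
    - {"offset": [0, 0, 0], "rotation": [0, 0, 0]}

```text
time: 14.85
tool_pos: [0.5516, 0.1023, 0.2848]
tool_rot: [-3.141, 0.0, 1.684]
contact_force: [0.0, 0.4, -4.6]
opening: 0.0275
```

Run:
```python
from h import *
to(.5523,.1025,.288,np.pi/2+.115);print(observe()['torque'])
for c in ['side','top']:
  p=read_camera(c);save(p,c+'7')
  for q in ['plunger_grip','green_band','bore_mouth']:
    print(c,q,[(np.round(d['location'],4).tolist(),round(d['score'],2)) for d in tip_of(q,p)])
im=cv2.imread('pics/side7.png')[110:310,150:350];cv2.imwrite('pics/side7b.png',cv2.resize(im,None,fx=3,fy=3))
```

```text
t 14.85 pos [0.5516 0.1023 0.2848] rot [-3.1405e+00  3.0000e-04  1.6836e+00] q [ 0.05  0.41  1.43 -0.    1.29 -0.07] F [ 0.   0.4 -4.6] op 0.027515294981734873
offset mm [ 0.1  0.7 -3.2] rotvec [-0.001  0.    -0.002]
[-0.0489262  -0.03775386  0.04035069]
side plunger_grip [([0.552, 0.099, 0.2362], 0.93), ([0.409, 0.0738, 0.1448], 0.85), ([0.7505, 0.127, 0.1376], 0.83)]
side green_band [([0.548, 0.1022, 0.1339], 0.95), ([0.7522, 0.1225, 0.0414], 0.67), ([0.4098, 0.0755, 0.0421], 0.59)]
side bore_mouth []
top plunger_grip []
top green_band [([0.748, 0.118, 0.0447], 0.52)]
top bore_mouth [([0.5539, 0.0994, 0.1177], 0.94)]
```

View pics/side7b.png

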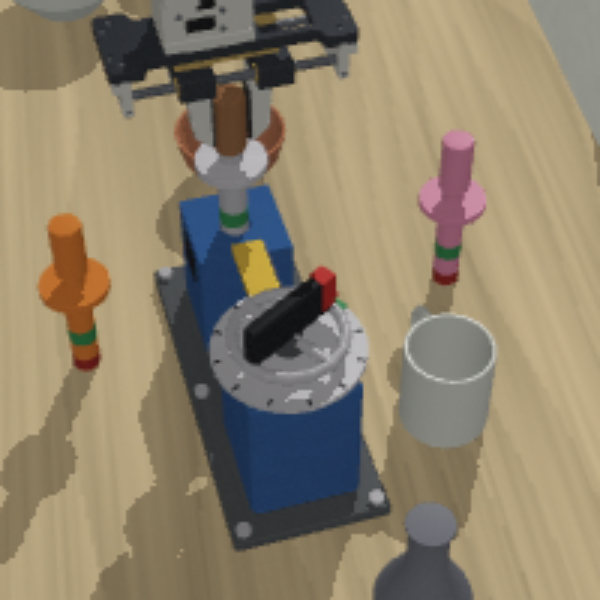

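The side view shows the green band out at (234,217), a strip of bare steel below it and no red. The rise is about 67 mm. I'll nudge it up 2 mm and let it settle.

Request:
apply_moves:
  motion:
    - {"offset": [0, 0, -2], "rotation": [0, 0, 0]}
    - {"offset": [0, 0, 0], "rotation": [0, 0, 0]}
    - {"offset": [0, 0, 0], "rotation": [0, 0, 0]}

```text
time: 15.5
tool_pos: [0.5518, 0.1023, 0.2862]
tool_rot: [-3.14, 0.0, 1.684]
contact_force: [0.5, -0.0, -5.4]
opening: 0.0276
```

Run:
```python
from h import *
for i in range(5):
  to(.5523,.1025,.288,np.pi/2+.115)
  p=read_camera('side')
  for q in ['plunger_grip','green_band']:
    print(q,[(np.round(d['location'],4).tolist(),round(d['score'],2)) for d in tip_of(q,p)[:1]])
print(observe()['qvel'].round(4),observe()['torque'])
save(p,'side8');im=p['img'][130:200,190:270]
cv2.imwrite('pics/side8b.png',cv2.resize(cv2.cvtColor(im,cv2.COLOR_RGB2BGR),None,fx=7,fy=7))
```

```text
t 15.5 pos [0.5518 0.1023 0.2862] rot [-3.1398e+00  2.0000e-04  1.6837e+00] q [ 0.05  0.41  1.43 -0.    1.3  -0.07] F [ 0.5 -0.  -5.4] op 0.02756833745182032
offset mm [ 0.1  0.5 -1.8] rotvec [-0.002  0.    -0.002]
plunger_grip [([0.5538, 0.1027, 0.236], 0.95)]
green_band [([0.7523, 0.1209, 0.041], 0.73)]
t 15.65 pos [0.5518 0.1023 0.2862] rot [-3.1399e+00  2.0000e-04  1.6836e+00] q [ 0.05  0.41  1.43 -0.    1.3  -0.07] F [ 0.6  0.3 -4.3] op 0.027486050714698552
offset mm [ 0.1  0.6 -1.8] rotvec [-0.002  0.    -0.002]
plunger_grip [([0.5514, 0.1018, 0.2365], 0.96)]
green_band [([0.4088, 0.0738, 0.0405], 0.85)]
t 15.8 pos [0.5517 0.1023 0.2862] rot [-3.1399e+00  2.0000e-04  1.6836e+00] q [ 0.05  0.41  1.43 -0.    1.3  -0.07] F [ 0.2 -0.3 -3.9] op 0.027341148326616087
offset mm [ 0.1  0.6 -1.8] rotvec [-0.002  0.    -0.002]
plunger_grip [([0.7516, 0.1266, 0.1417], 0.67)]
green_band [([0.4088, 0.077, 0.0415], 0.74)]
t 15.95 pos [0.5518 0.1023 0.2862] rot [-3.1399e+00  2.0000e-04  1.6836e+00] q [ 0.05  0.41  1.43 -0.    1.3  -0.07] F [ 0.   0.3 -3.6] op 0.027807328225838503
offset mm [ 0.1  0.6 -1.8] rotvec [-0.002  0.    -0.002]
plunger_grip [([0.5508, 0.1013, 0.2329], 0.98)]
green_band [([0.7543, 0.1221, 0.0432], 0.9)]
t 16.1 pos [0.5518 0.1023 0.2862] rot [-3.1399e+00  2.0000e-04  1.6836e+00] q [ 0.05  0.41  1.43 -0.    1.3  -0.07] F [ 0.8 -0.4 -3.5] op 0.028010921625482726
offset mm [ 0.1  0.5 -1.8] rotvec [-0.002  0.    -0.002]
plunger_grip [([0.5536, 0.1006, 0.2376], 0.97)]
green_band [([0.4106, 0.0752, 0.0425], 0.9)]
[ 0.001   0.0009 -0.0006  0.0017 -0.0004  0.0008] [-0.10014163 -0.02832412 -0.00356977]
```

View pics/side8b.png

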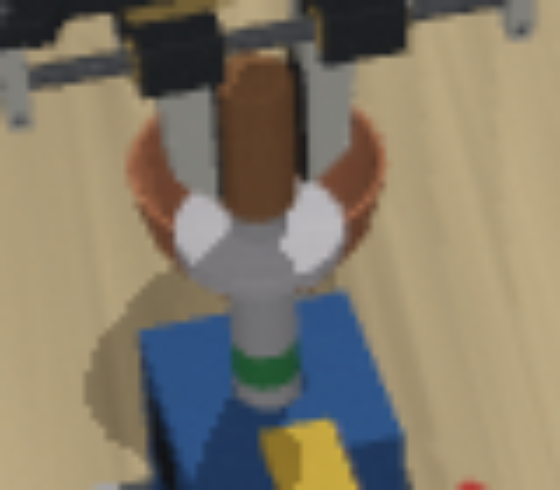

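The band is out and still, but the vertical force reading drifted from 5.4 to 3.5 N. I'll firm the grip and check for slip.

Request:
apply_moves:
  motion:
    - {"offset": [0, 0, 0], "rotation": [0, 0, 0]}
    - {"offset": [0, 0, 0], "rotation": [0, 0, 0]}
    - {"offset": [0, 0, 0], "rotation": [0, 0, 0]}
  grip_force: 38

```text
time: 16.5
tool_pos: [0.5518, 0.1023, 0.2862]
tool_rot: [-3.14, 0.0, 1.684]
contact_force: [-0.0, -0.1, -3.7]
opening: 0.0277
```

Run:
```python
from h import *
def band(p):
  im=p['img'].astype(int)[170:195,215:240];m=(im[...,1]>im[...,0]+25)&(im[...,1]>im[...,2]+10);v,u=np.nonzero(m);return len(u),v.mean()+170,u.mean()+215
a=cv2.cvtColor(cv2.imread('pics/side7.png'),cv2.COLOR_BGR2RGB);print('before',band({'img':a}))
a=cv2.cvtColor(cv2.imread('pics/side8.png'),cv2.COLOR_BGR2RGB);print('before',band({'img':a}))
for i in range(12):
  s=observe();p=read_camera('side');print(s['time'],s['tool_pos'].round(4),s['contact_force'].round(1),np.round(s['opening'],4),band(p))
```

```text
before (42, np.float64(182.71428571428572), np.float64(227.47619047619048))
before (39, np.float64(182.23076923076923), np.float64(227.28205128205127))
16.5 [0.5518 0.1023 0.2862] [-0.  -0.1 -3.7] 0.0277 (39, np.float64(182.23076923076923), np.float64(227.28205128205127))
16.55 [0.5518 0.1023 0.2862] [ 0.3  0.5 -4.4] 0.0273 (40, np.float64(182.3), np.float64(227.3))
16.6 [0.5518 0.1023 0.2862] [ 0.6  0.1 -4.5] 0.0271 (40, np.float64(182.3), np.float64(227.3))
16.65 [0.5518 0.1023 0.2862] [ 0.8 -1.  -4.2] 0.0269 (40, np.float64(182.3), np.float64(227.3))
16.7 [0.5518 0.1024 0.2862] [-0.1 -0.4 -4.4] 0.0273 (39, np.float64(182.23076923076923), np.float64(227.28205128205127))
16.75 [0.5518 0.1023 0.2862] [ 1.3 -0.2 -4.9] 0.0274 (40, np.float64(182.3), np.float64(227.3))
16.8 [0.5518 0.1023 0.2862] [ 1.2 -0.3 -4.5] 0.0273 (40, np.float64(182.3), np.float64(227.3))
16.85 [0.5518 0.1023 0.2862] [-0.1  1.2 -5.2] 0.0275 (39, np.float64(182.23076923076923), np.float64(227.28205128205127))
16.9 [0.5518 0.1023 0.2862] [ 0.5 -0.5 -4.1] 0.0272 (40, np.float64(182.3), np.float64(227.325))
16.95 [0.5518 0.1023 0.2862] [-0.3  0.6 -4.8] 0.0274 (39, np.float64(182.23076923076923), np.float64(227.28205128205127))
17.0 [0.5518 0.1023 0.2862] [ 0.7  0.4 -4.1] 0.0276 (39, np.float64(182.23076923076923), np.float64(227.28205128205127))
17.05 [0.5517 0.1023 0.2862] [ 0.2 -0.1 -4.2] 0.0274 (39, np.float64(182.23076923076923), np.float64(227.28205128205127))
```

```bash
python3 -c "
from cell import *
print(hand_in())"
```

```text
the job is handed in; nothing more can be done
None
```

I turned the wheel to the green mark, drew the plunger up about 68 mm, and handed the job in at about 17 s with the gripper still holding it. The hand-in reports no verdict.

**Wheel:** I turned it about 2.6 rad clockwise, gripping its bar. After I let go, the wrist picture still showed the pointer on the mark. The side view during the lift agreed, and the keeper was clear of the flange.

**Plunger height:** The arm rose from 0.218 to 0.286 m. The network's last readings put the grip centre at 0.233–0.238 m, against the allowed 0.2275–0.2475 m. The side picture shows the whole green band, a strip of bare steel below it and no red.

**Holding still:** The tool is upright to about 2 mrad. It stands about 0.5 mm from where I measured the bore axis, with side forces of about 1 N or less. Over the last half second the band did not move in the picture.

**Disagreements:**
- **Force reading:** The vertical force wandered between 3.5 and 5.4 N while holding. I firmed the grip to 38 N and saw no slip.
- **Network mix-ups:** In the last frames it often reported the look-alikes' green bands, and once a look-alike's grip. I relied on the picture for the band.

I saw no contact with the bowl, mug or vase, but I did not measure their positions again at the end.

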